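Seat the bike light in its charger and switch it on

ROBOT

A 6-joint arm with a two-finger parallel gripper is mounted at the origin on the work surface. World frame = base frame: x ahead of the robot, y to its left, z up, the work surface at z = 0. Lengths are in m, angles in rad, forces in N, time in s.
With the tool pointing down it reaches from about 0.325 to 0.775 m from the base axis. Payload 5.5 kg.
Tool frame: the origin (TCP) lies at the very end of the fingers, on their centre line; the grasp point (between the pads) lies 19 mm behind it; y points along the fingers, x is the direction in which the jaws open and shut, and the axes are right-handed (so a half turn about y gives the same grasp; the last joint's range is limited). The gripper opens to 88 mm and grips with 3 to 60 N. Pads are 20 mm wide; open, the fingers measure 115 mm over their backs; the gripper's body (75 mm by 178 mm) begins 61 mm behind the grasp point.
Start: joints at [-1.351, 0.091, 1.231, -0, 1.82, -0.057], TCP at [0.164, -0.577, 0.223] pointing down, gripper open.
Joint ranges: [-2.87, 2.87], [-0.86, 2.18], [0.17, 2.46], [-1.51, 4.65], [0.06, 2.69], [-2.65, 2.65]. Speed limits (rad/s): [2.57, 2.57, 3.01, 3.14, 3.14, 3.14].

INTERFACE

Orientations are given as a unit quaternion [w, x, y, z].
In Python, from bench import r gives the robot as it stands.
- The arm moves only by the tool send_rows, never from a script. Its argument "commands" is a list of rows, each an object of numbers: "dx", "dy", "dz": the shift along the tool's x, y, z in mm; "roll": the turn about the tool's y in degrees; "jaw": the finger opening in mm, from 0 to 87.8. In form: [{"dx": .., "dy": .., "dz": .., "roll": .., "jaw": ..}, ...]. A call has 1 to 12 rows; each row shifts and turns the commanded pose from where the row before left it, along the tool's axes as they then stand; what a row does not reach is not made up. A row lasts 1/8 s, in which the tool goes at most 62.5 mm and 10.7 degrees, less where a joint would pass 70% of its speed; a pose out of reach is approached as far as the arm can. A call is refused whole if a number of a shift passes 62.5 or a number of a turn 10.7, either way. A call with a gripper value outside its range is refused whole. The fingers move at their own pace and stop on an object; "grip_force" is the grip in N (left out, the last holds). Time passes only in rows, so rows that do not move let the fingers close. It gives the time, the measured TCP pose, the force and the opening at its end, in the units of the state.
- r.read_state(): the state, without advancing time (a new reading comes with each control period).
- r.capture(name): name is "scene" or "top" or "wrist"; returns a dict with "frame" (480x640x3 uint8, blue, green, red), "fx", "fy", "cx", "cy" (pixels), "R" (3x3) and "t" (3): a world point X has camera coordinates R X + t. Camera axes: x right, y down, z forward; pixel columns grow to the right and rows downward; lengths in m; the calibration is good to about 2 mm. The wrist camera is an equidistant fisheye: a pixel r from the principal point sees the ray r / f radians off the axis. A picture is of the moment at which its call begins. There is no depth.
- r.job_done(): hands the job in, once; it reports no verdict.
Trained networks look in a picture, given as the dict that the camera call returned (one of the last four; its "shot" number tells which), for a name from the list of things; names that differ only in an ending like _2 or _b are one class to them, and where a whole thing is asked for, a point or a joint stands for the part that bears it (a point fixed in the world has none). Each returns a list of dicts, best first, with "confidence" (0 to 1); they miss things now and then, are a little off and sometimes report something else, mostly with a low value. They report only what shows in the picture. A call takes as long as a camera call. They do not tell look-alikes from the thing itself.
- r.find_in(picture, name): "location" ([column, row] in pixels, amid what is visible of it).
- r.place_of(picture, name): "location" ([column, row] in pixels: a listed point, or the origin of a listed thing).
The state is a dict: "clock": time; "q": joint angles; "qd": joint speeds; "joint_efforts": joint torques, N m; "eef_pos": TCP position; "tool_rot": TCP orientation; "force": force on the tool from outside, world axes, zero at the start; "torque": the same for the moment, N m; "opening": finger opening in m.
Only numpy, scipy, OpenCV 4.12 (cv2) and the standard library are available. Lean on these libraries where they do the work, as an engineer would, in place of code of your own. Each camera call takes 0.05 s, during which the arm holds its last target.

TASK

With your fingertips, push the yellow bike light all the way into its bay of the charging dock, against the back stop, and then flip the toggle switch behind that same bay so that it snaps over to its on position, leaning away from the bay. Do not lift the light, leave the red light and the other switch as they are, and do not disturb the other things on the desk.

Things in the scene. Friction and masses are not known exactly. Their poses are not given: they have to be found in the camera images.
- dock: Charging dock fixed to the desk, 200 (x) x 210 (y) x 45 mm high, turned by up to 0.35 rad. Origin: centre of its underside, on the desk; x: the way the lights are pushed in, roughly away from the robot; y left, z up. A grey base plate, 6 mm thick, covers all of it; on it a white block (x = +30 to +100 mm, top at 45 mm) carries both switches; its front face is the back stop of both bays.
- yellow_light: Yellow bike light, 75 (x) x 40 (y) x 34 mm high, loose, about 110 g, lying in the left or the right bay, 15 to 38 mm short of the stop; slides with about 1 N. Origin: centre of its underside; x as the dock's. Its -x end, to push on, is a flat round white lens 31 mm across, 37.5 mm from the origin, centre 17 mm above the underside. Fully home its origin is at dock x = -7.5 mm.
- red_light: Red bike light of the same size and shape, loose in the other bay, also partly drawn out. Must stay where it is. Origin: centre of its underside.
- bay_left (a point): Foot of the back stop of the left bay, on the base plate: dock x = +30, y = +55, z = 6 mm; axes as the dock's. The bay is a straight channel along x, 46 mm wide, open at the top and at -x, between guide walls 6 mm thick whose tops are 22 mm above the desk, from x = -35 to +30 mm. The lens end of a light that is home still stands 10 mm out of the walls.
- bay_right (a point): The same for the right bay: dock x = +30, y = -55, z = 6 mm.
- switch_left (a joint): Black toggle lever behind the left bay, hinged about the dock's y on top of the white block at dock x = +65, y = +55, z = 45 mm. 0 = off, leaning 0.5 rad towards the bay (-x); 1.0 = on, leaning 0.5 rad away (+x). Its mechanism drives it from the centre (0.5) to the nearer end: about 3 N in +x at its tip moves it, and past the centre it snaps over by itself. Starts off.
- switch_right (a joint): Black toggle lever behind the right bay: the same at dock y = -55 mm. Starts off.
- switch_left_tip (a point): Outer end of the left lever, 46 mm from its hinge; when off, 85 mm above the desk and 22 mm to the -x side of the hinge. The lever is a rod 10 mm thick with a paddle 16 mm wide (y), 9 mm thick and 16 mm long at its end.
- switch_right_tip (a point): End of the right lever, the same.
- tumbler: Empty glass tumbler, 72 mm across, 95 mm high, standing to the left of the dock. Origin: centre of its underside. Leave alone.
- comb: Wooden comb, 170 x 34 x 6 mm, lying along the dock's right side. Origin: underneath, near its middle. Leave alone.
- tin: Small round steel tin, 56 mm across, 30 mm high, right of the dock beyond the comb. Origin: centre of its underside. Leave alone.
- basket: Grey plastic basket, 200 x 150 x 90 mm, far right. Origin: centre of its underside. Leave alone.
- notebook: Blue notebook, 206 x 150 x 16 mm, far left. Origin: centre of its underside. Leave alone.
- mug: Blue mug, 82 mm across, 90 mm high, far left at the back. Origin: centre of its underside. Leave alone.
Mind the look-alikes: they are no part of the job. There is more than one size of the yellow_light; the one meant has the size given above.

How it is judged:
By the outcome, as a careful person would: the job done as asked, in the order asked, and still so for the second after the job is handed in, with the robot touching nothing.
It also fails if it takes over 35 s, if anything falls off the work surface, if the arm or the gripper's body presses on something with over 40 N, if the wrist force passes 120 N, or if a joint passes its speed limit or range.

## Working session

There is one attempt and no reset: what is moved stays moved. The work goes in short steps, Python scripts to look and compute and a tool call to move; the robot and the scene stay as the last step left them, time stands still between calls to the robot, and variables do not carry over. Pictures are saved under pics/ and viewed, and the job is handed in when it is done.

Besides the shell and the picture viewer there is one more tool, called after "Request:" as name([rows], argument=value, ...), one row to a line, values as JSON. send_rows: Moves the arm, as the interface text tells. Its arguments: {"type":"object","properties":{"commands":{"type":"array","items":{"type":"object","properties":{"dx":{"type":"number"},"dy":{"type":"number"},"dz":{"type":"number"},"roll":{"type":"number"},"jaw":{"type":"number"}}}},"grip_force":{"type":"number"}},"required":["commands"]}

```bash
mkdir -p pics; ls; python3 - <<'E'
from bench import r
import cv2,pickle
s=r.read_state(); print({k:s[k] for k in('clock','eef_pos','tool_rot','force','opening')})
for n in('scene','top'):
    p=r.capture(n); cv2.imwrite(f'pics/{n}0.png',p['frame']); pickle.dump(p,open(f'{n}0.pkl','wb'))
    print(n,p['fx'],p['fy'],p['cx'],p['cy'],p['R'],p['t'])
    for o in('dock','yellow_light','red_light','bay_left','bay_right','switch_left_tip','switch_right_tip','tumbler'):
        print(o,[(x['location'],round(x['confidence'],2)) for x in r.place_of(p,o)[:3]])
E
```

```text
pics
{'clock': 0.0, 'eef_pos': array([ 0.16385674, -0.57689232,  0.22151296]), 'tool_rot': array([ 0.56460695, -0.56376695,  0.42678237, -0.425726  ]), 'force': array([-0.10949799, -0.08669175, -0.45450012]), 'opening': 0.08778235514005067}
scene 580.524953189507 580.524953189507 317.46811543889925 249.28273058641798 [[-0.59494592  0.8037328   0.00727504]
 [ 0.47742861  0.36065875 -0.80124103]
 [-0.64660751 -0.47322177 -0.59829749]] [ 0.29686395 -0.19053922  1.67761972]
dock [([312.7, 291.9], 0.85)]
yellow_light [([415.9, 265.0], 0.84), ([290.5, 204.9], 0.73)]
red_light [([342.4, 289.5], 0.96)]
bay_left [([318.2, 303.9], 0.71)]
bay_right [([290.8, 275.4], 0.64)]
switch_left_tip [([367.4, 335.5], 0.75), ([312.4, 277.3], 0.58), ([278.9, 250.2], 0.31)]
switch_right_tip [([279.8, 251.1], 0.45)]
tumbler [([368.4, 340.5], 0.91)]
top 531.7912839023642 531.7912839023642 327.38901915554175 246.32201365192358 [[-0.00552059 -0.99998005 -0.00306998]
 [-0.98516017  0.00596539 -0.17153382]
 [ 0.17154871  0.00207746 -0.98517345]] [9.81783157e-04 5.51870495e-01 1.37752110e+00]
dock [([319.3, 247.8], 0.67)]
yellow_light [([410.3, 329.6], 0.85), ([262.1, 330.3], 0.74), ([335.5, 259.8], 0.66)]
red_light [([295.3, 254.2], 0.78)]
bay_left [([302.0, 234.3], 0.93)]
bay_right [([339.5, 241.3], 0.84)]
switch_left_tip [([299.2, 220.0], 0.41)]
switch_right_tip [([341.4, 230.1], 0.55)]
tumbler [([249.2, 226.2], 0.59), ([315.5, 246.9], 0.36)]
```

```bash
python3 - <<'E'
import cv2
a=cv2.imread('pics/top0.png'); cv2.imwrite('pics/topc.png',cv2.resize(a[170:350,220:440],None,fx=3.6,fy=3.3,interpolation=cv2.INTER_CUBIC))
a=cv2.imread('pics/scene0.png'); cv2.imwrite('pics/scenec.png',cv2.resize(a[180:360,220:440],None,fx=3.6,fy=3.3,interpolation=cv2.INTER_CUBIC))
E
```

```text
(no output)
```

View pics/top0.png

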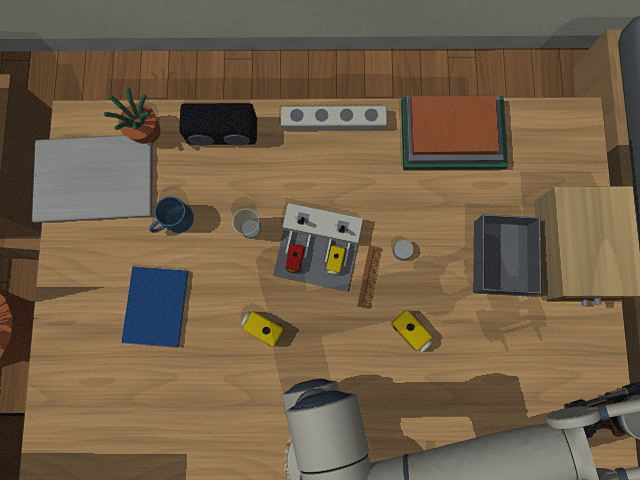

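View pics/scene0.png

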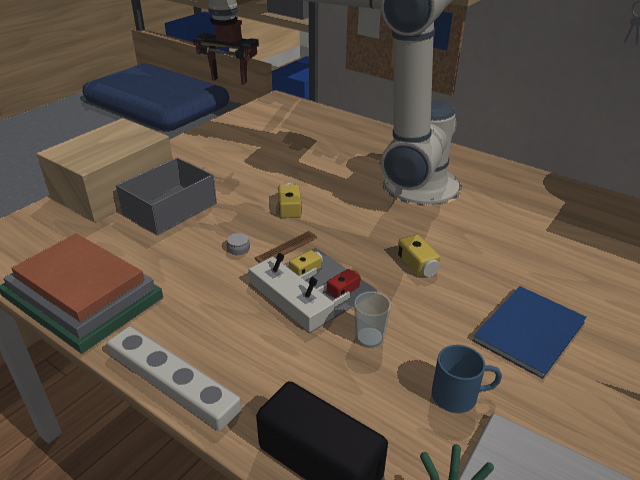

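```bash
true
```

```text
(no output)
```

View pics/topc.png

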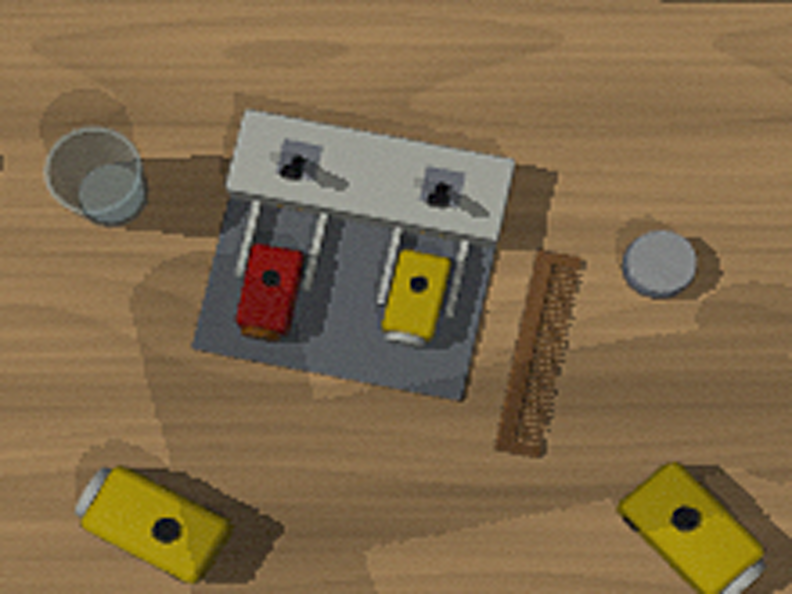

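View pics/scenec.png

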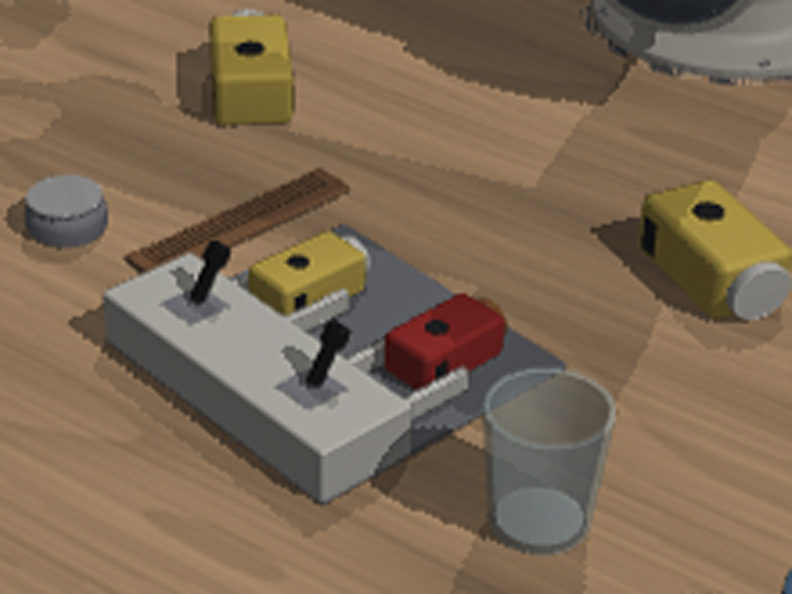

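```bash
cat >fit.py <<'E'
import pickle,numpy as np
from scipy.optimize import least_squares
from scipy.spatial.transform import Rotation as Ro
T=pickle.load(open('top0.pkl','rb'));S=pickle.load(open('scene0.pkl','rb'))
def proj(p,X):
    c=np.asarray(X)@p['R'].T+p['t']; return np.c_[p['fx']*c[:,0]/c[:,2]+p['cx'],p['fy']*c[:,1]/c[:,2]+p['cy']]
L=np.array([[100,105,45],[100,-105,45],[30,-105,45],[30,105,45],[-100,105,6],[-100,-105,6]])/1e3
sc=np.array([3.6,3.3])
t=np.array([[244,110],[514,158],[497,241],[229,190],[193,348],[464,401]])/sc+[220,170]
s=np.array([[323,452],[105,296],[190,255],[411,405],[566,368],[345,226]])/sc+[220,180]
def W(v,L):
    c,q=np.cos(v[2]),np.sin(v[2]); L=np.asarray(L); return np.c_[v[0]+c*L[:,0]-q*L[:,1],v[1]+q*L[:,0]+c*L[:,1],L[:,2]]
if __name__=='__main__':
    for nm,w in(('both',(1,1)),('top',(1,0)),('scene',(0,1))):
        f=lambda v:np.r_[w[0]*(proj(T,W(v,L))-t).ravel(),w[1]*(proj(S,W(v,L))-s).ravel()]
        o=least_squares(f,[.55,0,-.2]); print(nm,o.x); 
        if nm=='both': print(f(o.x).reshape(-1,2).round(1)); v=o.x; np.save('dock.npy',v)
    from bench import r
    st=r.read_state(); q=st['tool_rot']; R=Ro.from_quat(np.r_[q[1:],q[0]]).as_matrix(); print(R.round(3))
    print('yaw toolx',np.degrees(np.arctan2(R[1,0],R[0,0])),'dock y', np.degrees(v[2])+90)
    # backproject lens end pixel etc. at given dock z
    def bp(p,px,z):
        d=p['R'].T@np.array([(px[0]-p['cx'])/p['fx'],(px[1]-p['cy'])/p['fy'],1]); C=-p['R'].T@p['t']; X=C+d*(z-C[2])/d[2]
        e=X[:2]-v[:2]; c,s_=np.cos(v[2]),np.sin(v[2]); return np.round(1e3*np.array([c*e[0]+s_*e[1],-s_*e[0]+c*e[1]]),1)
    for n,px in(('lens low',(403,346)),('top fr L',(383,331)),('top fr R',(437,339)),('top bk L',(398,250)),('top bk R',(450,256))):
        print(n,bp(T,np.array(px)/sc+[220,170],.025 if n[0]=='l' else .038))
    for n,L1 in(('pre',[-100,-55,.1e3]),('swpre',[0,-55,.1e3])): print(n,W(v,np.array([L1])/1e3))
E
python3 fit.py
```

```text
both [ 0.55538133  0.02689027 -0.21210099]
[[-1.3 -1.2]
 [-0.6 -0.4]
 [-1.  -0.6]
 [-2.7 -0.8]
 [-1.9 -0.2]
 [-1.9 -0.5]
 [-0.9 -0.3]
 [-2.  -2.5]
 [-0.6 -2.6]
 [ 0.3 -1.4]
 [-0.2 -2.7]
 [-0.9 -2.1]]
top [ 0.55362732  0.02258414 -0.20765215]
scene [ 0.55925703  0.03183934 -0.21606055]
[[ 0.273 -0.     0.962]
 [-0.962  0.     0.273]
 [-0.    -1.    -0.   ]]
yaw toolx -74.14020731070491 dock y 77.84750857803299
lens low [-67.4 -56.4]
top fr L [-60.  -39.6]
top fr R [-58.2 -80.2]
top bk L [  7.6 -36.9]
top bk R [ 10.7 -76. ]
pre [[ 0.44604397 -0.0058258   0.1       ]]
swpre [[ 0.54380304 -0.02687722  0.1       ]]
```

Request:
send_rows([
  {"dx":-40,"dz":34,"dy":0,"jaw":0},
  {"dx":-40,"dz":34,"jaw":0},
  {"dx":-40,"dz":34,"jaw":0},
  {"dx":-40,"dz":34,"jaw":0},
  {"dx":-40,"dz":34,"jaw":0},
  {"dx":-40,"dz":34,"jaw":0},
  {"dx":-40,"dz":34,"jaw":0},
  {"dx":-40,"dz":34,"jaw":0},
  {"dx":-40,"dz":34,"jaw":0},
  {"dx":-40,"dz":34,"jaw":0},
  {"dx":-40,"dz":34,"jaw":0},
  {"dx":-40,"dz":34,"jaw":0},
])

```text
schema error: expected keys dx, dy, dz, roll, jaw
```

Request:
send_rows([
  {"roll":9.5,"jaw":0},
  {"roll":9.5,"jaw":0},
  {"roll":9,"jaw":0},
  {"jaw":0},
])

```text
schema error: expected keys dx, dy, dz, roll, jaw
```

```bash
python3 - <<'E'
from bench import r
import cv2,pickle
p=r.capture('wrist'); pickle.dump(p,open('w0.pkl','wb')); cv2.imwrite('pics/w0.png',p['frame']); print({k:p[k] for k in p if k!='frame'})
for o in('bay_left','bay_right','switch_left_tip','switch_right_tip','yellow_light','red_light','dock'):
        print(o,[(x['location'],round(x['confidence'],2)) for x in r.place_of(p,o)[:3]])
E
```

```text
{'fx': 371.64829954431775, 'fy': 371.64829954431775, 'cx': 325.032354329191, 'cy': 242.06417514345767, 'R': array([[ 2.73755307e-01, -9.61798912e-01, -9.40461869e-04],
       [-9.18528573e-01, -2.61729081e-01,  2.96315960e-01],
       [-2.85242514e-01, -8.02542256e-02, -9.55089508e-01]]), 't': array([-0.59938389, -0.03616415,  0.39178886]), 'shot': 3}
bay_left []
bay_right []
switch_left_tip []
switch_right_tip []
yellow_light [([78.6, 10.9], 0.67)]
red_light []
dock []
```

View pics/w0.png

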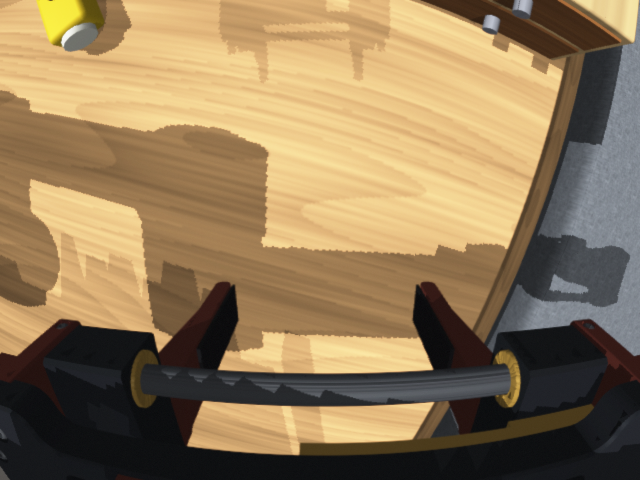

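Request:
send_rows([
  {"dx":-40,"dy":0,"dz":34,"roll":0,"jaw":0},
  {"dx":-40,"dy":0,"dz":34,"roll":0,"jaw":0},
  {"dx":-40,"dy":0,"dz":34,"roll":0,"jaw":0},
  {"dx":-40,"dy":0,"dz":34,"roll":0,"jaw":0},
  {"dx":-40,"dy":0,"dz":34,"roll":0,"jaw":0},
  {"dx":-40,"dy":0,"dz":34,"roll":0,"jaw":0},
  {"dx":-40,"dy":0,"dz":34,"roll":0,"jaw":0},
  {"dx":-40,"dy":0,"dz":34,"roll":0,"jaw":0},
  {"dx":-40,"dy":0,"dz":34,"roll":0,"jaw":0},
  {"dx":-40,"dy":0,"dz":34,"roll":0,"jaw":0},
  {"dx":-40,"dy":0,"dz":34,"roll":0,"jaw":0},
  {"dx":-40,"dy":0,"dz":34,"roll":0,"jaw":0},
])

```text
clock: 2.8
eef_pos: [0.4257, -0.0022, 0.223]
tool_rot: [0.564, -0.564, 0.426, -0.427]
force: [0.2, -0.8, -0.4]
opening: 0.0004
```

Request:
send_rows([
  {"dx":0,"dy":0,"dz":0,"roll":9.5,"jaw":0},
  {"dx":0,"dy":0,"dz":0,"roll":9.5,"jaw":0},
  {"dx":0,"dy":0,"dz":0,"roll":9,"jaw":0},
  {"dx":0,"dy":0,"dz":0,"roll":0,"jaw":0},
])

```text
clock: 3.3
eef_pos: [0.4253, -0.0039, 0.2228]
tool_rot: [-0.445, 0.445, -0.55, 0.55]
force: [0.3, -0.8, 1.1]
opening: 0.0
```

```bash
python3 - <<'E'
from bench import r
import cv2,pickle
p=r.capture('wrist'); pickle.dump(p,open('w1.pkl','wb')); cv2.imwrite('pics/w1.png',p['frame'])
s=r.read_state(); print({k:s[k] for k in('clock','eef_pos','tool_rot','force','opening')})
for o in('bay_left','bay_right','switch_left_tip','switch_right_tip','yellow_light','red_light','dock'):
        print(o,[(x['location'],round(x['confidence'],2)) for x in r.place_of(p,o)[:3]])
E
```

```text
{'clock': 3.35, 'eef_pos': array([ 0.42523656, -0.0039504 ,  0.22273287]), 'tool_rot': array([-0.44526269,  0.44515863, -0.54931139,  0.54939232]), 'force': array([ 0.0488338 , -0.40307908, -0.15878716]), 'opening': 0.0006040186279974869}
bay_left [([218.5, 69.4], 0.96)]
bay_right [([322.1, 62.1], 0.81)]
switch_left_tip [([190.4, 37.1], 0.6)]
switch_right_tip [([325.0, 33.2], 0.65)]
yellow_light [([518.5, 252.3], 0.87), ([321.4, 122.1], 0.67), ([197.7, 312.3], 0.63)]
red_light [([218.7, 138.4], 0.69), ([320.5, 120.3], 0.42)]
dock [([271.2, 91.6], 0.95)]
```

View pics/w1.png

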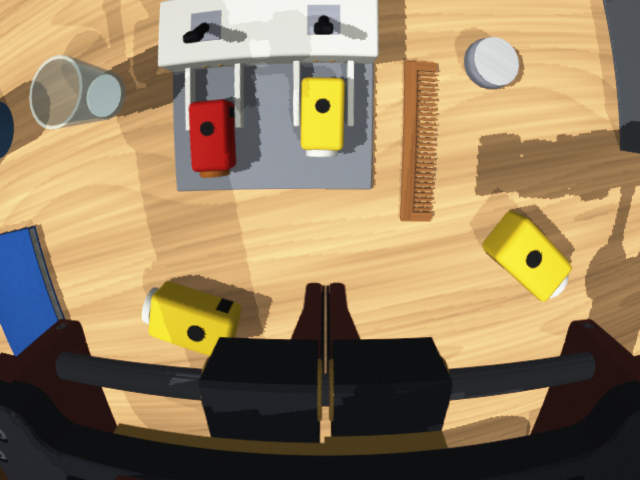

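```bash
cat >wf.py <<'E'
import pickle,numpy as np,cv2
from scipy.optimize import least_squares
from fit import W
def fe(p,X):
    c=np.asarray(X)@p['R'].T+p['t']; h=np.hypot(c[:,0],c[:,1]); th=np.arctan2(h,c[:,2]); return np.c_[p['fx']*th*c[:,0]/h+p['cx'],p['fy']*th*c[:,1]/h+p['cy']]
def bp(p,px,z,v):
    u=(np.array(px)-[p['cx'],p['cy']])/p['fx']; th=np.hypot(*u); d=p['R'].T@np.r_[np.sin(th)*u/th,np.cos(th)]; C=-p['R'].T@p['t']; X=C+d*(z-C[2])/d[2]
    e=X[:2]-v[:2]; c,s=np.cos(v[2]),np.sin(v[2]); return np.round(1e3*np.array([c*e[0]+s*e[1],-s*e[0]+c*e[1]]),1)
E
cat >a.py <<'E'
from wf import *
p=pickle.load(open('w1.pkl','rb'))
L=np.array([[30,105,45],[30,-105,45],[-100,105,6],[-100,-105,6]])/1e3
m=np.array([[159,67],[378,56],[178,190],[371.5,188]])
o=least_squares(lambda v:(fe(p,W(v,L))-m).ravel(),[.555,.025,-.2]);v=o.x;print(v,o.fun.round(1)); np.save('dockw.npy',v)
for n,px,z in(('lensbot',(321,156),.025),('frL',(302,150),.038),('frR',(342,150),.038),('bkL',(304,79),.038),('bkR',(343,80),.038),('tip',(323,18),.085),('redfr',(214,177),.025)): print(n,bp(p,px,z,v))
img=cv2.resize(p['frame'],None,fx=1.25,fy=1.25)
E=[[30,105,45],[30,-105,45],[-100,-105,6],[-100,105,6],[30,105,6],[30,-105,6],[-35,-78,22],[-35,-72,22],[-35,-38,22],[-35,-32,22],[43,-55,85],[100,105,45],[100,-105,45]]
for a in fe(p,W(v,np.array(E)/1e3)): cv2.circle(img,tuple(int(k) for k in a*1.25),3,(255,0,255),1)
cv2.imwrite('pics/w1o.png',img)
e=np.array([.42523656,-.0039504])-v[:2];c,s=np.cos(v[2]),np.sin(v[2]);print('tcp dock',c*e[0]+s*e[1],-s*e[0]+c*e[1])
from bench import r
from scipy.spatial.transform import Rotation as Ro
q=r.read_state()['tool_rot'];R=Ro.from_quat(np.r_[q[1:],q[0]]).as_matrix();print(R.round(3),'toolz yaw',np.degrees(np.arctan2(R[1,2],R[0,2])),'dock',np.degrees(v[2]))
E
python3 a.py
```

```text
[ 0.55650446  0.02585468 -0.21104728] [-2.  -0.7  1.7 -0.5 -1.3  0.9  1.   0.5]
lensbot [-65.5 -52. ]
frL [-58.9 -34.6]
frR [-58.9 -71.6]
bkL [  7.7 -36.6]
bkR [  6.8 -72.2]
tip [ 52.8 -54.2]
redfr [-84.2  55. ]
tcp dock -0.12211164571413113 -0.05664229517723726
[[-0.21   0.     0.978]
 [-0.978 -0.    -0.21 ]
 [-0.    -1.     0.   ]] toolz yaw -12.104560246790887 dock -12.092118254586849
```

View pics/w1o.png

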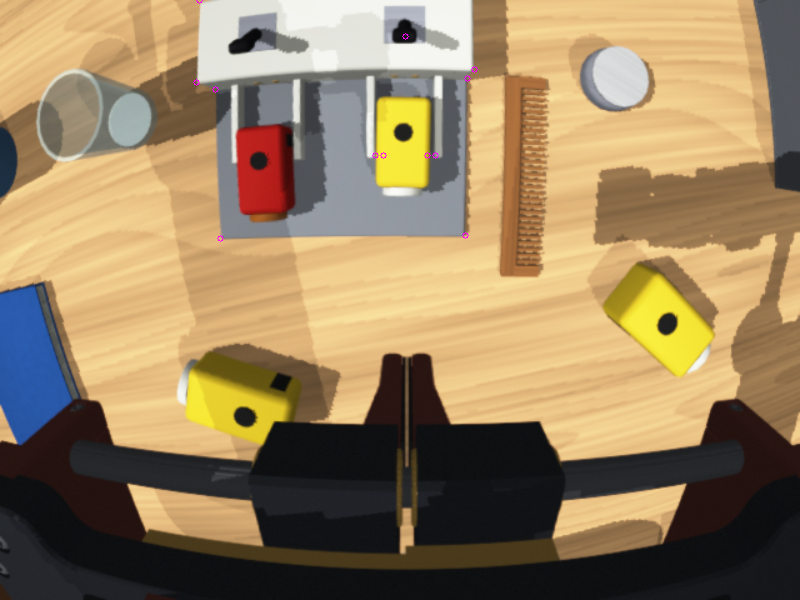

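Request:
send_rows([
  {"dx":-2.5,"dy":40,"dz":0,"roll":0,"jaw":0},
  {"dx":0,"dy":40,"dz":0,"roll":0,"jaw":0},
  {"dx":0,"dy":40,"dz":0,"roll":0,"jaw":0},
  {"dx":0,"dy":40,"dz":0,"roll":0,"jaw":0},
  {"dx":0,"dy":30,"dz":0,"roll":0,"jaw":0},
  {"dx":0,"dy":13,"dz":0,"roll":0,"jaw":0},
  {"dx":0,"dy":0,"dz":15,"roll":0,"jaw":0},
  {"dx":0,"dy":0,"dz":15,"roll":0,"jaw":0},
  {"dx":0,"dy":0,"dz":0,"roll":0,"jaw":0},
])

```text
clock: 4.82
eef_pos: [0.4561, -0.008, 0.0206]
tool_rot: [-0.445, 0.444, -0.55, 0.55]
force: [-0.4, -0.1, 0.3]
opening: 0.0005
```

```bash
cat >b.py <<'E'
from wf import *
from bench import r
import sys
n=sys.argv[1]; v=np.load('dockw.npy')
p=r.capture('wrist'); pickle.dump(p,open(n+'.pkl','wb')); cv2.imwrite(f'pics/{n}.png',p['frame'])
s=r.read_state(); e=s['eef_pos'][:2]-v[:2];c,q=np.cos(v[2]),np.sin(v[2]);print(s['clock'],'tcp dock',c*e[0]+q*e[1],-q*e[0]+c*e[1],s['eef_pos'][2],s['force'])
E
python3 b.py w2
```

```text
4.875 tcp dock -0.09170467826492978 -0.05414389971357256 0.02028551982848529 [-1.03462109 -0.28569391 -0.3266439 ]
```

View pics/w2.png

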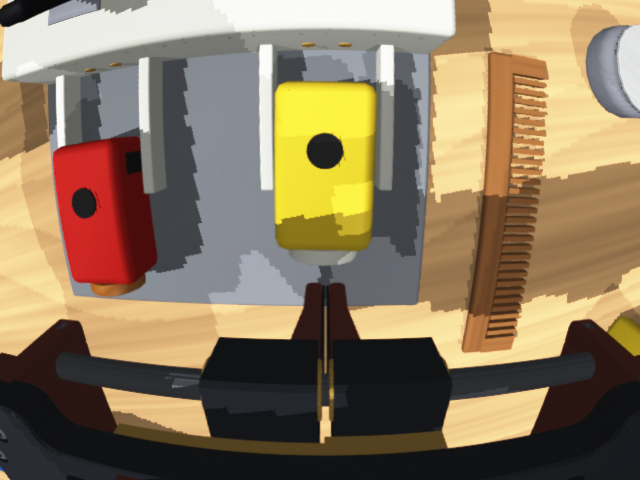

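Request:
send_rows([
  {"dx":0,"dy":0,"dz":6,"roll":0,"jaw":0},
  {"dx":0,"dy":0,"dz":6,"roll":0,"jaw":0},
  {"dx":0,"dy":0,"dz":4,"roll":0,"jaw":0},
  {"dx":0,"dy":0,"dz":4,"roll":0,"jaw":0},
  {"dx":0,"dy":0,"dz":4,"roll":0,"jaw":0},
  {"dx":0,"dy":0,"dz":4,"roll":0,"jaw":0},
  {"dx":0,"dy":0,"dz":3,"roll":0,"jaw":0},
])

```text
clock: 5.75
eef_pos: [0.4856, -0.0143, 0.0197]
tool_rot: [0.444, -0.444, 0.55, -0.55]
force: [-1.8, 0.6, 1.3]
opening: 0.0005
```

```bash
python3 b.py w3
```

```text
5.8 tcp dock -0.06055451700306104 -0.05418265962560176 0.019623325068400848 [-1.06212448  0.4592943  -0.14775237]
```

View pics/w3.png

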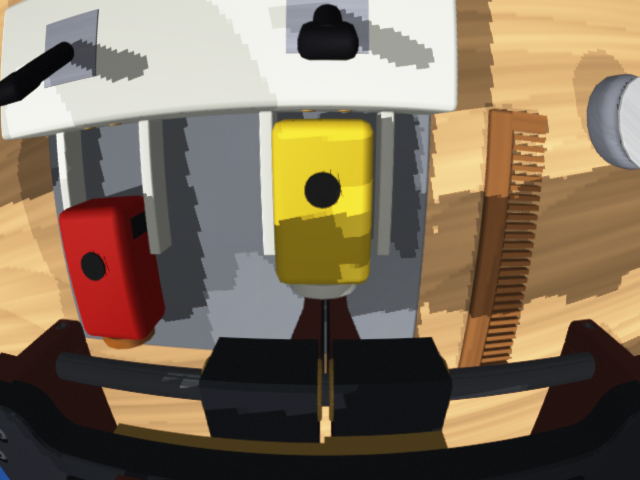

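Request:
send_rows([
  {"dx":0,"dy":0,"dz":2,"roll":0,"jaw":0},
  {"dx":0,"dy":0,"dz":2,"roll":0,"jaw":0},
])

```text
clock: 6.05
eef_pos: [0.4894, -0.0152, 0.0195]
tool_rot: [0.444, -0.444, 0.55, -0.55]
force: [-2.1, -0.1, 1.8]
opening: 0.0005
```

Request:
send_rows([
  {"dx":0,"dy":0,"dz":1,"roll":0,"jaw":0},
  {"dx":0,"dy":0,"dz":1,"roll":0,"jaw":0},
])

```text
clock: 6.3
eef_pos: [0.4897, -0.0152, 0.0196]
tool_rot: [0.443, -0.445, 0.551, -0.549]
force: [-11.6, 1.4, 7.6]
opening: 0.0004
```

Request:
send_rows([
  {"dx":0,"dy":0,"dz":0.7,"roll":0,"jaw":0},
  {"dx":0,"dy":0,"dz":0,"roll":0,"jaw":0},
])

```text
clock: 6.55
eef_pos: [0.4897, -0.0152, 0.0196]
tool_rot: [0.443, -0.446, 0.552, -0.548]
force: [-13.3, 1.8, 9.6]
opening: 0.0007
```

```bash
python3 b.py w4; python3 - <<'E'
import cv2
a=cv2.imread('pics/w4.png');cv2.imwrite('pics/w4c.png',cv2.resize(a[60:320,220:420],None,fx=2.3,fy=2.3))
E
```

```text
6.6 tcp dock -0.05676092489836223 -0.0541653662440921 0.01958501492695268 [-13.36011361   2.56214961   8.95540075]
```

View pics/w4c.png

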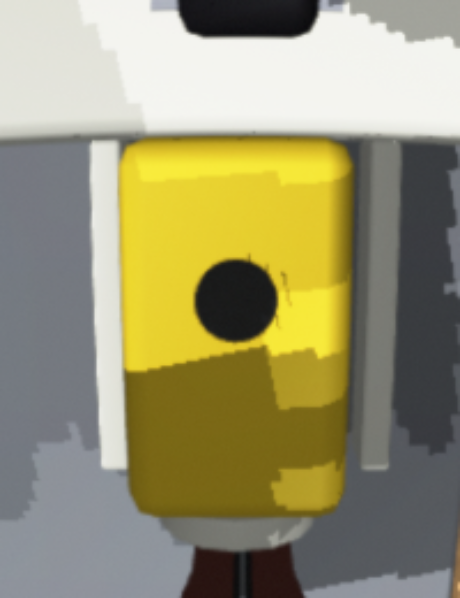

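Request:
send_rows([
  {"dx":0,"dy":0,"dz":-5,"roll":0,"jaw":0},
  {"dx":0,"dy":0,"dz":-15,"roll":0,"jaw":0},
  {"dx":0,"dy":0,"dz":-12,"roll":0,"jaw":0},
  {"dx":0,"dy":-30,"dz":0,"roll":0,"jaw":0},
  {"dx":0,"dy":-25,"dz":0,"roll":0,"jaw":0},
  {"dx":0,"dy":0,"dz":0,"roll":0,"jaw":0},
])

```text
clock: 7.35
eef_pos: [0.4621, -0.0091, 0.0768]
tool_rot: [-0.446, 0.443, -0.549, 0.551]
force: [0.2, -0.9, -0.3]
opening: 0.0002
```

```bash
python3 b.py w5
```

```text
7.4 tcp dock -0.08585697448337293 -0.05409414038380881 0.07507619996784777 [ 0.09310148  0.67535325 -0.80652081]
```

View pics/w5.png

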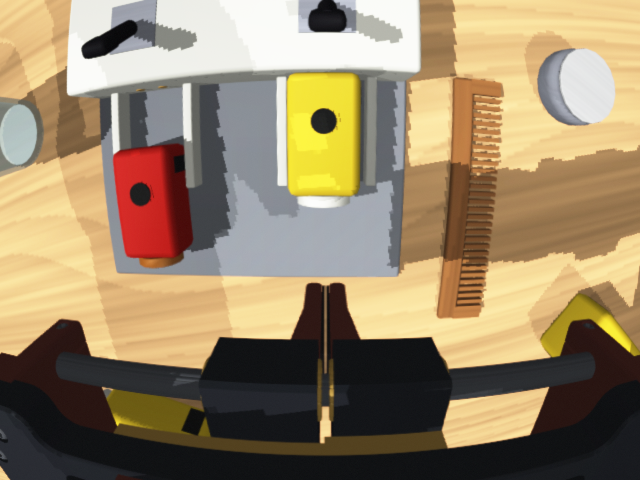

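Request:
send_rows([
  {"dx":0,"dy":0,"dz":25,"roll":0,"jaw":0},
  {"dx":0,"dy":0,"dz":30,"roll":0,"jaw":0},
  {"dx":0,"dy":0,"dz":25,"roll":0,"jaw":0},
  {"dx":0,"dy":0,"dz":15,"roll":0,"jaw":0},
  {"dx":0,"dy":0,"dz":0,"roll":0,"jaw":0},
])

```text
clock: 8.02
eef_pos: [0.5531, -0.0291, 0.0724]
tool_rot: [0.443, -0.445, 0.551, -0.549]
force: [-0.5, -1.0, -0.5]
opening: 0.0012
```

```bash
python3 b.py w6
```

```text
8.075 tcp dock 0.007752323607887813 -0.054365021960799134 0.0727613552593184 [-0.41138981  0.4401364  -0.36620007]
```

View pics/w6.png

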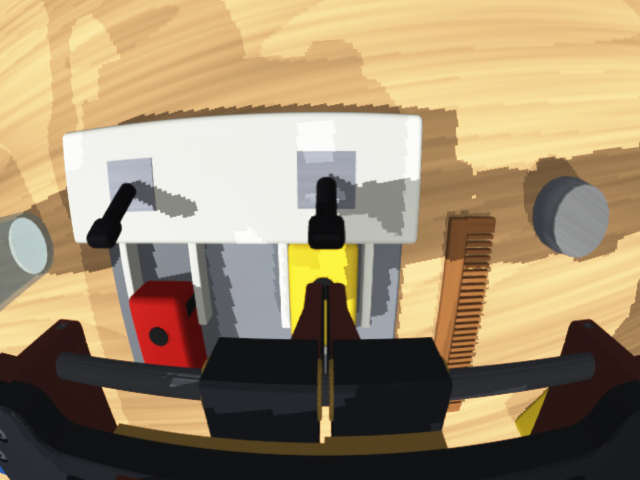

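Request:
send_rows([
  {"dx":0,"dy":0,"dz":10,"roll":0,"jaw":0},
  {"dx":0,"dy":0,"dz":8,"roll":0,"jaw":0},
  {"dx":0,"dy":0,"dz":5,"roll":0,"jaw":0},
  {"dx":0,"dy":0,"dz":4,"roll":0,"jaw":0},
  {"dx":0,"dy":0,"dz":4,"roll":0,"jaw":0},
])

```text
clock: 8.7
eef_pos: [0.5842, -0.0355, 0.0748]
tool_rot: [-0.444, 0.444, -0.55, 0.55]
force: [-2.5, 1.5, 1.3]
opening: 0.0002
```

Request:
send_rows([
  {"dx":0,"dy":0,"dz":4,"roll":0,"jaw":0},
  {"dx":0,"dy":0,"dz":4,"roll":0,"jaw":0},
  {"dx":0,"dy":0,"dz":4,"roll":0,"jaw":0},
])

```text
clock: 9.07
eef_pos: [0.596, -0.0381, 0.0745]
tool_rot: [-0.444, 0.444, -0.55, 0.55]
force: [-0.0, 0.4, -0.2]
opening: 0.0003
```

```bash
python3 b.py w7
```

```text
9.125 tcp dock 0.05235134006722601 -0.054350577505847666 0.07443176621462876 [-0.29965753  0.0648585   1.00513369]
```

View pics/w7.png

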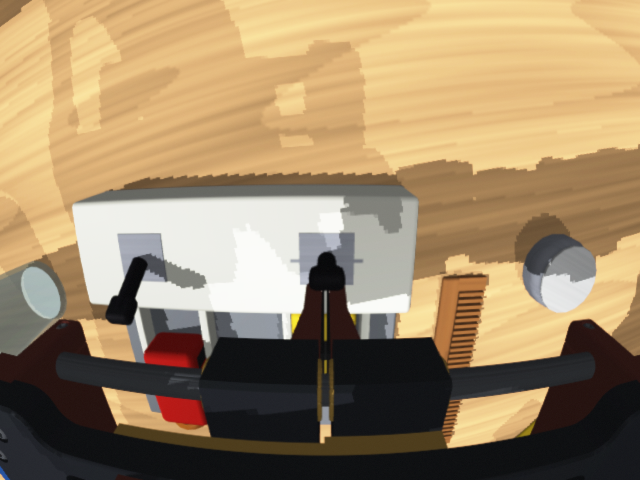

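Request:
send_rows([
  {"dx":0,"dy":0,"dz":3,"roll":0,"jaw":0},
  {"dx":0,"dy":0,"dz":3,"roll":0,"jaw":0},
  {"dx":0,"dy":0,"dz":0,"roll":0,"jaw":0},
])

```text
clock: 9.5
eef_pos: [0.6016, -0.0394, 0.0746]
tool_rot: [-0.444, 0.444, -0.55, 0.55]
force: [-1.3, -0.6, -0.3]
opening: 0.0001
```

```bash
python3 b.py w8
```

```text
9.55 tcp dock 0.057665183384377525 -0.05429221848778819 0.07457454232275014 [-0.04412781 -0.1116816   0.25183763]
```

View pics/w8.png

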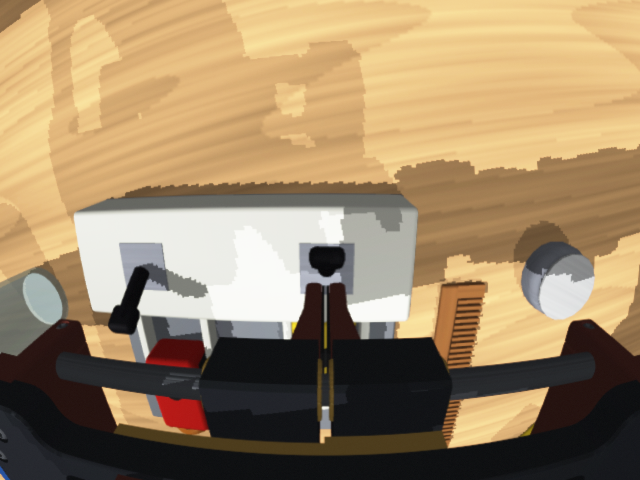

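Request:
send_rows([
  {"dx":0,"dy":0,"dz":-20,"roll":0,"jaw":0},
  {"dx":0,"dy":0,"dz":-30,"roll":0,"jaw":0},
  {"dx":0,"dy":-30,"dz":-30,"roll":0,"jaw":0},
  {"dx":0,"dy":-30,"dz":-40,"roll":0,"jaw":0},
  {"dx":0,"dy":-30,"dz":-30,"roll":0,"jaw":0},
  {"dx":0,"dy":-20,"dz":0,"roll":0,"jaw":0},
  {"dx":0,"dy":0,"dz":0,"roll":0,"jaw":0},
])

```text
clock: 10.42
eef_pos: [0.4561, -0.0079, 0.1864]
tool_rot: [-0.445, 0.443, -0.549, 0.551]
force: [0.4, -0.1, -0.2]
opening: 0.0003
```

```bash
python3 b.py w9; python3 - <<'E'
from bench import r
import cv2
for n in('scene','top'):
    a=r.capture(n)['frame']; cv2.imwrite(f'pics/{n}9.png',cv2.resize(a[180:360,220:440] if n=='scene' else a[170:350,220:440],None,fx=3.6,fy=3.3,interpolation=cv2.INTER_CUBIC))
E
```

```text
10.475 tcp dock -0.09155595147183336 -0.05415989699482429 0.18465372749041076 [-0.1034553   0.39907066  0.09575838]
```

View pics/w9.png

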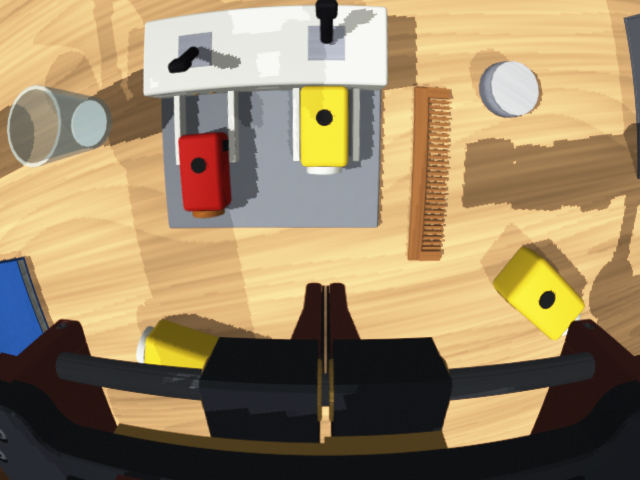

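View pics/scene9.png

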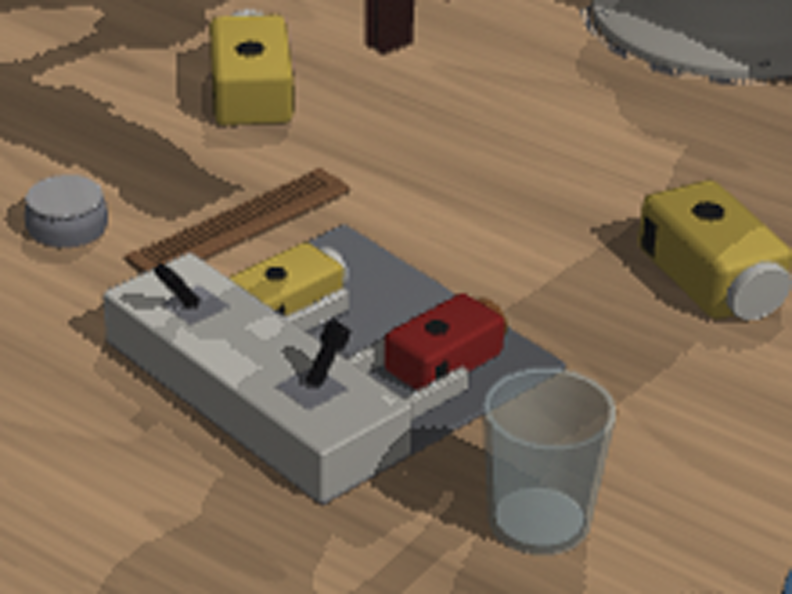

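View pics/top9.png

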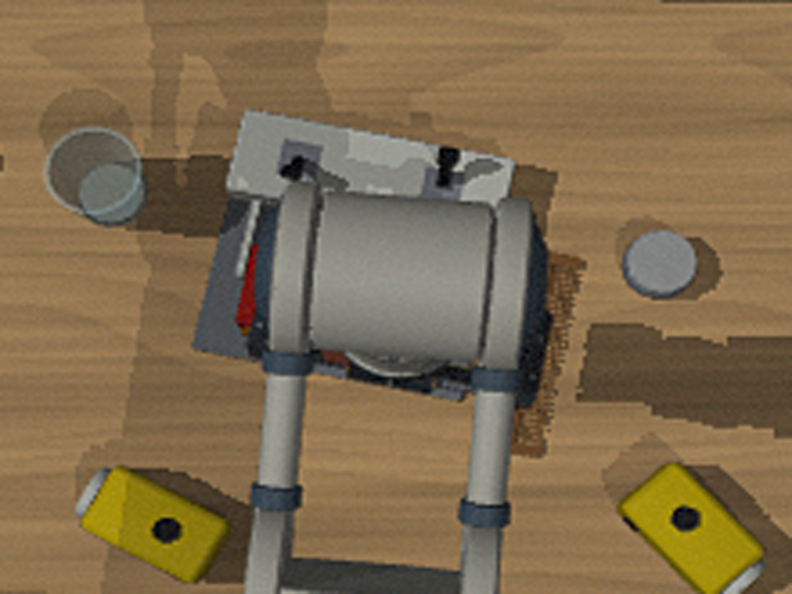

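```bash
python3 - <<'E'
from wf import *
for n,fr,pl in(('w5',(324,193),(258,275)),('w9',(324,166),(274,228))):
    p=pickle.load(open(n+'.pkl','rb'));v=np.load('dockw.npy')
    print(n,'body front edge',bp(p,fr,.036,v),'plate front',bp(p,pl,.006,v))
p=pickle.load(open('w1.pkl','rb'));print('before',bp(p,(322,151),.036,v))
p=pickle.load(open('w9.pkl','rb'));cv2.imwrite('pics/w9c.png',cv2.resize(p['frame'][60:240,260:400],None,fx=4,fy=3.3*4/4))
E
```

```text
w5 body front edge [-37.7 -52.9] plate front [-98.7  -7.6]
w9 body front edge [-39.1 -52.6] plate front [-100.9   -4.5]
before [-60.  -53.1]
```

View pics/w9c.png

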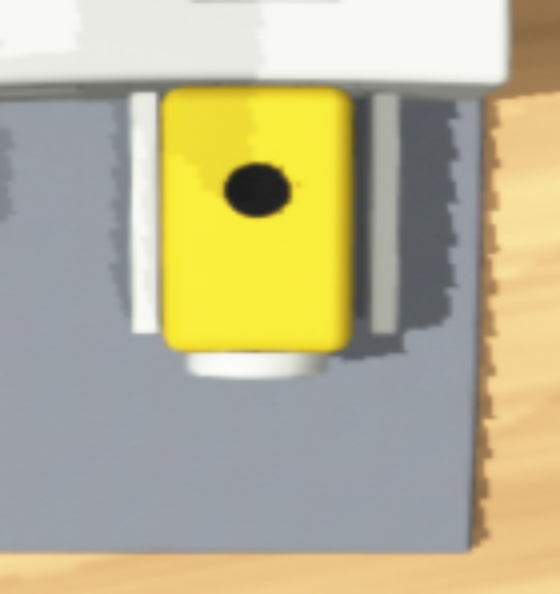

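The close-up shows the light flush against the block's front face. The right lever leans away from the bay, and the red light and left switch are unchanged.

```bash
python3 -c "
from bench import r
print(r.job_done(), r.read_state()['clock'])"
```

```text
the job is handed in; nothing more can be done
the job is handed in; nothing more can be done
```

I pushed the yellow light fully into the right bay with closed fingertips. I then flipped the switch behind that bay; it snapped to on and stayed there after I backed off. I handed the job in at about 10.6 s.

**Light:** The arm stalled at about 13 N with the light against the stop. The wrist close-up shows the light flush with the white block, having moved about 21 mm. While pressing on the stop the wrist force also showed about 9 N upward, which I did not trace; the pictures show no sign of the light lifting.

**Switch:** The wrist, scene and top views all show the right lever leaning away from the bay.

**Other things:** In the last pictures the red light, left switch, tumbler, comb, tin and the two look-alike lights appear where they were. I did not check the basket, notebook or mug in the last pictures. The arm was clear of everything at hand-in.

**Disagreement:** The first dock poses from the scene and top cameras differed by 6 to 9 mm. I worked from the wrist camera fit instead. By that fit, the fingers stopped about 1.5 mm from where I expected the stop to be, within my measuring error.

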